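Pop a spice jar from the dispenser and trap it

ROBOT

A 6-joint arm with a two-finger parallel gripper is mounted at the origin on a cart in front of the work surface, level with it; the furniture and walls round the work are solid. World frame = base frame: x ahead of the robot, y to its left, z up, the work surface at z = 0. Lengths are in m, angles in rad, forces in N, time in s.
With the tool pointing down it reaches from about 0.3 to 0.775 m from the base axis. Payload 14.6 kg.
Tool frame: the origin (TCP) lies at the very end of the fingers, on their centre line; the grasp point (between the pads) lies 19 mm behind it; z points along the fingers, y is the line along which they close (so a half turn about z gives the same grasp; the last joint's range is limited). The gripper opens to 94 mm and grips with 3 to 60 N. Pads are 16 mm wide; open, the fingers measure 119 mm over their backs; the gripper's body (75 mm by 177 mm) begins 78 mm behind the grasp point.
Start: joints at [-1.27, 0.3, 1.521, -0, 1.321, -0.067], TCP at [0.198, -0.513, 0.172] pointing down, gripper open.
Joint ranges: [-3.03, 3.03], [-0.79, 2.21], [0.23, 2.52], [-1.04, 4.18], [0, 3.07], [-2.55, 2.55]. Speed limits (rad/s): [2.22, 2.22, 2.57, 3.14, 3.14, 3.14].

INTERFACE

Orientations are given as [roll, pitch, yaw] about the fixed x, y, z axes, in that order (R = Rz(yaw) Ry(pitch) Rx(roll)).
In Python, from station import telemetry, cams, hand_in, nets gives the robot as it stands.
- The arm moves only by the tool move_arm, never from a script. Its argument "increments" is a list of rows, each a list of 4 numbers: the shift along the tool's x, y, z in m, then the turn about the tool's z in rad. In form: [[tx, ty, tz, roll], ...]. A call has 1 to 20 rows; each row shifts and turns the commanded pose from where the row before left it, along the tool's axes as they then stand; what a row does not reach is not made up. A row lasts 1/8 s, in which the tool goes at most 62.5 mm and 10.7 degrees, less where a joint would pass 70% of its speed; a pose out of reach is approached as far as the arm can. A call is refused whole if a number of a shift passes 0.0625 or a number of a turn 0.188, either way. A call with a gripper value outside its range is refused whole. "grip" is the opening, from 0 (shut) to 1 (fully open), set as the call begins (left out, the last holds). The fingers move at their own pace and stop on an object; "force" is the grip in N (left out, the last holds). Time passes only in rows, so rows that do not move let the fingers close. It gives the time, the measured TCP pose, the force, the opening and the grip force at its end, in the units of the state.
- telemetry.get_obs(): the state, without advancing time (a new reading comes with each control period).
- cams.camera(name): name is "side" or "top"; returns the picture (420x560x3 uint8, blue, green, red); there is no depth.
- cams.camera_model(name): a dict with "intrinsics" (3x3 intrinsics, pixels), "xyz" and "attitude" of the camera in the world. Camera axes: x right, y up, looking along -z (the intrinsics and any distortion apply to the point x, -y, -z); pixel columns grow to the right and rows downward; lengths in m; the calibration is good to about 2 mm. A picture is of the moment at which its call begins. camera_model takes no time and is no camera call.
- hand_in(): hands the job in; it is judged then, once.
Trained networks look in the newest picture that a camera, given by its name, has taken for a name from the list of things; names that differ only in an ending like _2 or _b are one class to them, and where a whole thing is asked for, a point or a joint stands for the part that bears it (a point fixed in the world has none). Each returns a list of dicts, best first, with "conf" (0 to 1); they miss things now and then, are a little off and sometimes report something else, mostly with a low value. They report only what shows in the picture. A call takes as long as a camera call.
- nets.search_frame(camera, query): "extent" ([left, top, right, bottom] in pixels, round what is visible of it).
- nets.mark_of(camera, query): "centre" ([column, row] in pixels: a listed point, or the origin of a listed thing).
The state is a dict: "time_s": time; "qpos": joint angles; "joint_vel": joint speeds; "tau": joint torques, N m; "ee_pos": TCP position; "eef_rot": TCP orientation; "force": force on the tool from outside, world axes, zero at the start; "moment": the same for the moment, N m; "grip_width": finger opening in m; "grip_force": force on a finger pad.
Only numpy, scipy, OpenCV 4.12 (cv2) and the standard library are available. Lean on these libraries where they do the work, as an engineer would, in place of code of your own. Each camera call takes 0.05 s, during which the arm holds its last target. There are 200 camera calls.

TASK

Pop the black-capped spice jar that lies in the wooden dispenser out of its cradle: press the red ejector button down with one fingertip, and let your other finger, standing in the chute, stop the jar as it rolls down, before it runs off the open front end. Do not push, pinch or lift the jar out yourself, and leave the other things alone. Finish holding like that: button still held well down, the jar at rest on the chute against your finger.

Things in the scene. Friction and masses are not known exactly. Their poses are not given: they have to be found in the camera images.
- rack: Fixed one-lane jar dispenser, light wood and aluminium. Origin on the worktop under the resting jar's axis; x to the back, y left, z up; the jar comes out towards -x. Rack x runs from -116 mm (open front) to +33 (back wall). Wooden cheeks at y +-56 to +-62 mm, tops 46 mm high beside the chute (x < -24), 58 mm beside the cradle.
- chute_mid (a point): Point on the aluminium chute's floor in mid-lane, 21 mm up, at rack x = -72, y = 0 mm, level in x with the button. The chute, 112 mm wide, slopes down 10 degrees from the cradle's lip (x -14, 31 mm up) to its open end (x -110, 14 mm up); a freed jar rolls off within a second. A finger standing in the lane at this x, within 45 mm of the middle, stops it.
- ejector_top (a point): Centre of the top of the red button, 46 mm (rack x) by 28 mm (rack y), at rack x = -72, y = -80 mm, on a grey housing 26 mm high (y -98 to -62) outside the right cheek. 40 mm up when raised, 30 mm when fully down, so another fingertip level with the pressed button, in the lane, reaches below the middle of a jar on the chute.
- ejector (a joint): Travel of the red button in m: 0 up, 0.010 fully down; a spring pushes it up, 3 N at the start, 6 N fully down (plus up to about 3 N for the jar's weight). It raises a red kicker plate under the jar 1.4 times as far; the jar goes over the lip after 4 to 8 mm.
- jar_center (a point): Centre of the black-capped spice jar, 41 mm across, 105 mm long, lying across the lane (along rack y). In its cradle (rack x = 0), behind a 5 mm lip, its axis is 47 mm above the worktop; about the same when trapped on the chute, behind the finger by its radius and half the finger's width.
- red_jar: Bystander, to be left alone: upright spice jar with a red cap, 45 mm across, 106 mm tall, behind the dispenser; origin at the centre of its underside.
- teal_cup: Bystander, to be left alone: teal glass cup, 67 mm across, 66 mm tall, to the left of the dispenser; origin at the centre of its underside.
- soup_tin: Bystander, to be left alone: food tin, 75 mm across, 110 mm tall, at the back left; origin at the centre of its underside.
- green_jar: Bystander, to be left alone: upright spice jar with a black cap and dark label, 41 mm across, 105 mm tall, at the front left; origin at the centre of its underside.
- small_bottle: Bystander, to be left alone: small brown bottle with a white cap, 32 mm across, 63 mm tall, at the front right; origin at the centre of its underside.
- charger: Bystander, to be left alone: white cube charger, 42 mm wide, 46 mm tall, on the right by the sink (just beyond it, at the sink's left rim, stands a fixed black wire dish rack about 0.2 m tall: cross it with the fingertips 0.3 m up); origin at the centre of its underside.
- pouch: Bystander, to be left alone: blue upright pouch with a green cap, 44 x 88 x 159 mm, on the left; origin at the centre of its underside.
- jar: The lying black-capped spice jar itself; origin on its axis at its base end (the left end, rack y about +53 mm), its z along the jar from base to cap.

How it is judged:
On the way, in this order (a step that is already met when the one before it is completed fails the run):
1. the button is pressed while the jar still lies in its cradle (value of joint ejector above 0.003 m and x of jar_center in the frame of rack above -0.012 m).
2. the jar has popped over the lip and is stopped on the chute by a finger (x of jar_center in the frame of rack below -0.022 m and contact force between the fingers and jar above 0.02 N and linear speed of jar below 0.05 m/s), for 0.2 s.
At the end, for the whole second after the job is handed in: The button is still held down by more than half its 10 mm travel, and the jar lies at rest on the chute (its axis 22 to 95 mm in front of its cradle position), touching a finger; no bystander moved more than 20 mm (value of joint ejector above 0.005 m and x of jar_center in the frame of rack between -0.095 and -0.022 m and z of jar_center in the frame of rack between 0.03 and 0.062 m and linear speed of jar below 0.03 m/s and contact force between the fingers and jar above 0.02 N and not (distance of red_jar from where it was at the start of the episode above 0.02 m) and not (distance of teal_cup from where it was at the start of the episode above 0.02 m) and not (distance of soup_tin from where it was at the start of the episode above 0.02 m) and not (distance of green_jar from where it was at the start of the episode above 0.02 m) and not (distance of small_bottle from where it was at the start of the episode above 0.02 m) and not (distance of charger from where it was at the start of the episode above 0.02 m) and not (distance of pouch from where it was at the start of the episode above 0.02 m)); the arm keeps its last pose, push and grip.
It fails at once if the jar runs off the chute (x of jar_center in the frame of rack below -0.1 m or z of jar_center in the frame of rack below 0.03 m).
It fails at once if the jar is lifted (z of jar_center in the frame of rack above 0.072 m).
It fails at once if the jar is pushed in its cradle by the robot (x of jar_center in the frame of rack above -0.01 m and contact force between the arm and jar above 0.5 N).
It fails at once if a bystander is moved more than 20 mm (distance of any of red_jar, teal_cup, soup_tin, green_jar, small_bottle, charger, pouch from where it was at the start of the episode above 0.02 m).
It also fails if it takes over 35 s, if anything falls off the work surface, if the arm or the gripper's body presses on something with over 40 N, if the wrist force passes 120 N, or if a joint passes its speed limit or range.

## Working session

There is one attempt and no reset: what is moved stays moved. The work goes in short steps, Python scripts to look and compute and a tool call to move; the robot and the scene stay as the last step left them, time stands still between calls to the robot, and variables do not carry over. Pictures are saved under pics/ and viewed, at most 10 in all, crops included, and the job is handed in when it is done.

Besides the shell and the picture viewer there is one more tool, called after ">>>" as name([rows], argument=value, ...), one row to a line, values as JSON. move_arm: Moves the arm, as the interface text tells. Its arguments: {"type":"object","properties":{"increments":{"type":"array"},"grip":{"type":"number"},"force":{"type":"number"}},"required":["increments"]}

```bash
ls; mkdir -p pics; python3 - <<'E'
from station import telemetry, cams, nets
import cv2
o=telemetry.get_obs(); print(o)
for c in("side","top"):
    im=cams.camera(c); cv2.imwrite(f"pics/{c}0.png",im); print(c,cams.camera_model(c))
    for q in("ejector_top","chute_mid","jar_center","rack","jar","small_bottle","charger"):
        r=nets.mark_of(c,q)[:2]; print(q,[(x["centre"],round(x["conf"],2)) for x in r])
E
```

```text
pics
{'time_s': 0.0, 'qpos': array([-1.26959327e+00,  3.00473038e-01,  1.52161189e+00, -3.58133185e-05,
        1.32069578e+00, -6.66000113e-02]), 'joint_vel': array([ 0.00028422, -0.00154651,  0.00136001,  0.0017321 ,  0.00086349,
        0.00018894]), 'tau': array([-8.55256494e-04, -5.31812525e+01, -3.52735126e+01,  7.08008185e-02,
        2.44121393e-02, -9.45766601e-05]), 'ee_pos': array([ 0.19765502, -0.51291859,  0.17127226]), 'eef_rot': array([-3.14040492e+00, -4.44545568e-05,  3.67811921e-01]), 'force': array([0.92567469, 0.30686751, 0.33256059]), 'moment': array([ 0.00704521, -0.00331935,  0.02509013]), 'grip_force': 0.0, 'grip_width': 0.09380441750330049}
side {'intrinsics': array([[433.23302399,   0.        , 285.55429827],
       [  0.        , 433.23302399, 208.90192408],
       [  0.        ,   0.        ,   1.        ]]), 'xyz': array([ 0.36529625, -0.6377497 ,  0.590529  ]), 'attitude': array([ 0.92426101,  0.01040774, -0.17584944])}
ejector_top [([259.2, 250.8], 0.52)]
chute_mid [([256.4, 231.9], 0.57)]
jar_center [([290.1, 217.7], 0.82)]
rack [([290.3, 234.7], 0.9)]
jar [([287.6, 202.2], 0.64)]
small_bottle [([264.7, 322.3], 0.59)]
charger [([320.7, 321.4], 0.85)]
top {'intrinsics': array([[413.52293803,   0.        , 281.21686541],
       [  0.        , 413.52293803, 209.99708221],
       [  0.        ,   0.        ,   1.        ]]), 'xyz': array([0.37296808, 0.04976353, 0.99121255]), 'attitude': array([ 0.11869567, -0.01190259, -1.5848866 ])}
ejector_top [([316.8, 241.1], 0.67)]
chute_mid []
jar_center [([278.9, 207.4], 0.57)]
rack [([278.6, 208.6], 0.63), ([175.3, 207.5], 0.29)]
jar [([259.4, 206.1], 0.88)]
small_bottle [([367.0, 241.8], 0.75), ([314.8, 240.0], 0.73)]
charger [([373.2, 205.8], 0.67)]
```

View pics/side0.png

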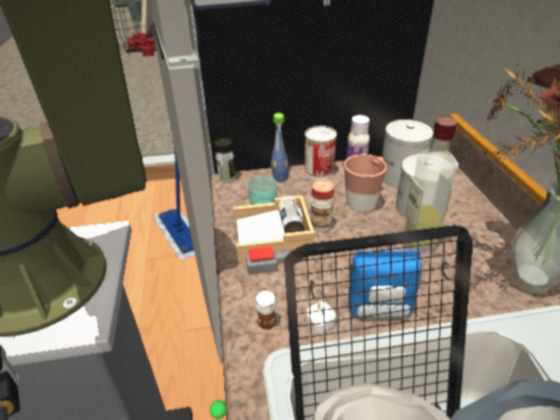

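View pics/top0.png

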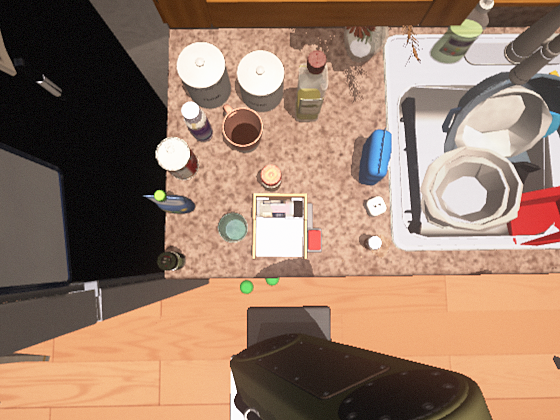

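```bash
cat > h.py <<'E'
import numpy as np
from scipy.spatial.transform import Rotation as R
from scipy.optimize import least_squares
from station import cams
M={c:cams.camera_model(c) for c in("side","top")}
def proj(c,P):
    m=M[c]; p=R.from_euler("xyz",m["attitude"]).inv().apply(np.atleast_2d(P)-m["xyz"])
    q=np.c_[p[:,0],-p[:,1],-p[:,2]]@m["intrinsics"].T
    return q[:,:2]/q[:,2:]
def at_z(c,px,z):
    m=M[c]; K=m["intrinsics"]
    d=np.linalg.inv(K)@[px[0],px[1],1]; d=R.from_euler("xyz",m["attitude"]).apply([d[0],-d[1],-d[2]])
    return m["xyz"]+d*(z-m["xyz"][2])/d[2]
PT={"ejector_top":(-.072,-.08,.04),"chute_mid":(-.072,0,.021),"jar_center":(0,0,.047),"rack":(0,0,0),"jar":(0,.053,.047)}
def w(v,P): 
    c,s=np.cos(v[2]),np.sin(v[2]); P=np.atleast_2d(P)
    return np.c_[v[0]+c*P[:,0]-s*P[:,1],v[1]+s*P[:,0]+c*P[:,1],P[:,2]]
def fit(obs,v0):
    f=lambda v:np.concatenate([(proj(c,w(v,PT.get(n,n)))[0]-px) for c,n,px in obs])
    r=least_squares(f,v0,loss="soft_l1",f_scale=2); return r.x,f(r.x).reshape(-1,2)
E
python3 - <<'E'
from h import *
O=[("side","ejector_top",(259.2,250.8)),("side","chute_mid",(256.4,231.9)),("side","jar_center",(290.1,217.7)),("side","rack",(290.3,234.7)),("side","jar",(287.6,202.2)),("top","ejector_top",(316.8,241.1)),("top","jar_center",(278.9,207.4)),("top","rack",(278.6,208.6)),("top","jar",(259.4,206.1))]
for c,n,p in O: print(c,n,at_z(c,p,PT[n][2]).round(3))
v,r=fit(O,[.4,.05,0]); print(v,r.round(1))
E
```

```text
side ejector_top [ 0.416 -0.037  0.04 ]
side chute_mid [0.419 0.041 0.021]
side jar_center [0.49  0.041 0.047]
side rack [0.49  0.043 0.   ]
side jar [0.494 0.095 0.047]
top ejector_top [ 0.413 -0.044  0.04 ]
top jar_center [0.491 0.042 0.047]
top rack [0.494 0.043 0.   ]
top jar [0.495 0.087 0.047]
[ 0.4911      0.03968786 -0.03859392] [[ 0.   0. ]
 [-0.2 -0.5]
 [ 0.9  0.4]
 [ 0.8  1.1]
 [-0.3  0.6]
 [-2.8 -1.2]
 [ 1.1  0.2]
 [ 1.2  1.4]
 [-2.4  0.9]]
```

The side view shows the dispenser at about (272,232) and the red button at (260,253). The top view shows the dispenser at (280,226) and the button at (314,240), with the small bottle and charger off to the right. I'll overlay the fitted rack outline to check the fit.

```bash
python3 - <<'E'
from h import *; import cv2
O=[("side","ejector_top",(259.2,250.8)),("side","chute_mid",(256.4,231.9)),("side","jar_center",(290.1,217.7)),("side","rack",(290.3,234.7)),("side","jar",(287.6,202.2)),("top","ejector_top",(316.8,241.1)),("top","jar_center",(278.9,207.4)),("top","rack",(278.6,208.6)),("top","jar",(259.4,206.1))]
v,_=fit(O,[.4,.05,0])
for c in("side","top"):
    im=cv2.imread(f"pics/{c}0.png").astype(int); m=(im[...,2]>150)&(im[...,1]<80)&(im[...,0]<80)
    n,l,s,cc=cv2.connectedComponentsWithStats(m.astype(np.uint8)); p0=proj(c,w(v,PT["ejector_top"]))[0]
    i=min(range(1,n),key=lambda i:np.hypot(*(cc[i]-p0))-s[i,4]*.01); print(c,cc[i],s[i],p0, at_z(c,cc[i],.04).round(4))
out=[]
for c,(x0,y0) in {"side":(225,185),"top":(240,180)}.items():
    im=cv2.imread(f"pics/{c}0.png"); S=5; a=cv2.resize(im[y0:y0+100,x0:x0+80+(20 if c=="side" else 15)-15],None,fx=S,fy=S,interpolation=cv2.INTER_CUBIC)
    def line(P,col):
        q=(proj(c,w(v,P))-[x0,y0]+.5)*S; cv2.polylines(a,[q.astype(int)],False,col,1)
    for s in(-1,1):
        for yy in(.056,.062): line([(-.116,s*yy,.046),(-.024,s*yy,.046),(-.024,s*yy,.058),(.033,s*yy,.058)],(255,0,0))
    b=[(-.095,-.094,.04),(-.049,-.094,.04),(-.049,-.066,.04),(-.095,-.066,.04),(-.095,-.094,.04)]; line(b,(0,255,0))
    out.append(a[:500])
cv2.imwrite("pics/ov.png",np.hstack(out)); print(np.hstack(out).shape)
E
```

```text
side [256.94680851 256.10638298] [250 250  22  11  94] [259.21498795 250.82381751] [ 0.4101 -0.0509  0.04  ]
top [308.  245.5] [308 245   1   2   2] [313.96653542 239.89685559] [ 0.4034 -0.0235  0.04  ]
(500, 825, 3)
```

View pics/ov.png

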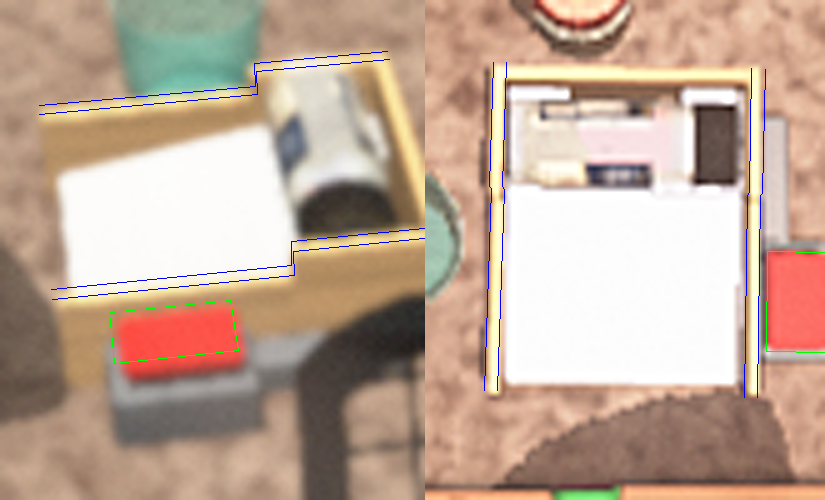

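>>> move_arm([
  [0,0,-0.05,0],
  [0,0,-0.05,0],
  [0,0,-0.05,0],
  [0,0,-0.03,0],
], grip=0.76)

```text
time_s: 1.3
ee_pos: [0.1978, -0.5133, 0.3545]
eef_rot: [3.139, 0.0, 0.368]
force: [1.3, -0.2, -0.7]
grip_width: 0.071
grip_force: 0.0
```

The overlay agrees to within about 2 mm. The button lies at (0.416, -0.039) and the rack yaw is -0.039. I'll move above it at z 0.35.

>>> move_arm([
  [0.028,-0.029,0,0],
  [0.028,-0.029,0,0],
  [0.028,-0.029,0,0],
  [0.028,-0.029,0,0],
  [0.028,-0.029,0,0],
  [0.028,-0.029,0,0],
  [0.028,-0.029,0,0],
  [0.028,-0.029,0,0],
  [0.028,-0.029,0,0],
  [0.028,-0.029,0,0],
  [0.028,-0.029,0,0],
  [0.028,-0.029,0,0],
  [0.028,-0.029,0,0],
  [0.027,-0.026,0,0],
  [0,0,0,0.136],
  [0,0,0,0.136],
  [0,0,0,0.135],
  [0,0,0,0],
])

```text
time_s: 3.55
ee_pos: [0.4177, 0.0034, 0.3519]
eef_rot: [3.142, -0.0, -0.038]
force: [0.9, 0.5, -0.1]
grip_width: 0.0717
grip_force: 0.0
```

>>> move_arm([
  [0,0,0.04,0],
  [0,0,0.04,0],
  [0,0,0.04,0],
  [0,0,0.04,0],
  [0,0,0.04,0],
  [0,0,0.04,0],
  [0,0,0.03,0],
  [0,0,0.012,0],
  [0,0,0,0],
])

```text
time_s: 4.68
ee_pos: [0.4177, 0.0034, 0.07]
eef_rot: [-3.142, 0.001, -0.038]
force: [-0.4, 0.4, 0.4]
grip_width: 0.0713
grip_force: 0.0
```

```bash
python3 - <<'E'
from h import *; import cv2
from station import telemetry
o=telemetry.get_obs(); print(o["ee_pos"],o["force"],o["grip_width"])
p=o["ee_pos"]; yw=o["eef_rot"][2]; ty=np.array([np.sin(yw),-np.cos(yw),0])
out=[]
for c,(x0,y0) in {"side":(220,175),"top":(245,185)}.items():
    im=cams.camera(c); cv2.imwrite(f"pics/{c}1.png",im); S=5
    a=cv2.resize(im[y0:y0+100,x0:x0+80],None,fx=S,fy=S,interpolation=cv2.INTER_CUBIC)
    for s in(1,-1):
        for z in (p[2],.04 if s>0 else .021):
            q=(proj(c,[*(p+ty*s*.042)[:2],z])[0]-[x0,y0]+.5)*S; cv2.circle(a,tuple(q.astype(int)),4,(255,0,255) if z==p[2] else (255,255,0),-1)
    out.append(a)
cv2.imwrite("pics/near.png",np.hstack(out))
E
```

```text
[0.41772118 0.00341508 0.0699583 ] [-0.42604774  0.43441943  0.4385886 ] 0.07127370012723377
```

View pics/near.png

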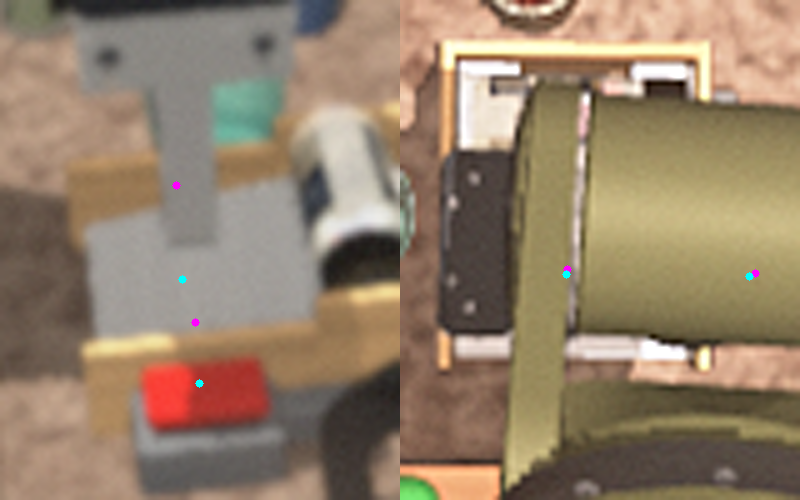

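The side crop shows a single fingertip at about (190,243), between my two predicted tips. I need the full picture to see why.

```bash
python3 - <<'E'
import cv2
im=cv2.imread("pics/side1.png"); cv2.imwrite("pics/s1big.png",cv2.resize(im[40:270,140:440],None,fx=2.6,fy=2.6,interpolation=cv2.INTER_CUBIC))
E
```

```text
(no output)
```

View pics/s1big.png

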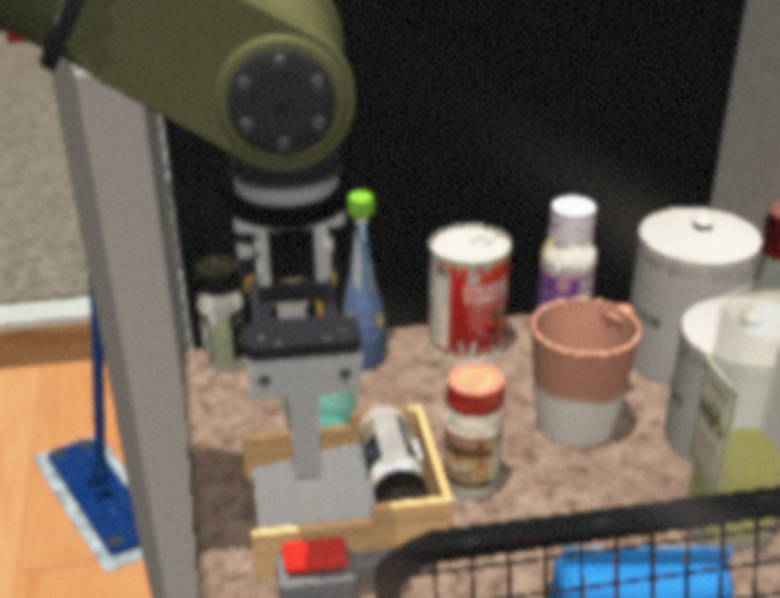

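```bash
python3 - <<'E'
from h import *
print("tip px at z=.07",at_z("side",(257.3,222.7),.07))
from scipy.optimize import brentq
for y in(-.045,-.0386,-.03,.003,.0454): print("y",y,"z",brentq(lambda z:at_z("side",(257.3,222.7),z)[1]-y,-.05,.4))
# body left end in top: col 253.4, rows 215..251
for z in(.13,.17,.2,.25): print(z,at_z("top",(253.4,215),z),at_z("top",(253.4,251),z))
# plate in side: top corners, bottom corners
for px in((140+245/2.6,40+355/2.6),(140+357/2.6,40+350/2.6),(140+305/2.6,40+395/2.6)):
    print([at_z("side",px,z).round(3) for z in(.1,.13,.15,.17,.2)])
E
```

```text
tip px at z=.07 [0.41977689 0.00926898 0.07      ]
y -0.045 z 0.11365960438080626
y -0.0386 z 0.1085107800198525
y -0.03 z 0.10159204728482084
y 0.003 z 0.07504342167365287
y 0.0454 z 0.040932460282334035
0.13 [0.46572002 0.09643004 0.13      ] [0.39073046 0.09688977 0.13      ]
0.17 [0.46141205 0.09426256 0.17      ] [0.38990547 0.09470094 0.17      ]
0.2 [0.45818107 0.09263695 0.2       ] [0.38928672 0.09305931 0.2       ]
0.25 [0.45279611 0.0899276  0.25      ] [0.38825548 0.09032327 0.25      ]
[array([0.388, 0.134, 0.1  ]), array([0.387, 0.087, 0.13 ]), array([0.386, 0.055, 0.15 ]), array([0.385, 0.024, 0.17 ]), array([ 0.384, -0.023,  0.2  ])]
[array([0.478, 0.124, 0.1  ]), array([0.471, 0.077, 0.13 ]), array([0.466, 0.046, 0.15 ]), array([0.462, 0.015, 0.17 ]), array([ 0.455, -0.031,  0.2  ])]
[array([0.429, 0.069, 0.1  ]), array([0.425, 0.026, 0.13 ]), array([ 0.422, -0.003,  0.15 ]), array([ 0.42 , -0.032,  0.17 ]), array([ 0.416, -0.075,  0.2  ])]
```

```bash
python3 - <<'E'
import cv2
im=cv2.imread("pics/side1.png")[195:270,225:295]
a=cv2.createCLAHE(8,(4,4)); b=cv2.merge([a.apply(cv2.medianBlur(ch,3)) for ch in cv2.split(im)])
cv2.imwrite("pics/enh.png",cv2.resize(b,None,fx=7,fy=7,interpolation=cv2.INTER_CUBIC))
g=cv2.cvtColor(im,cv2.COLOR_BGR2GRAY); 
for r in range(20,60,4): print(r+195,g[r,20:50:2])
E
```

```text
215 [122 124 125 124 132 136 139 135 136 148 160 158 159 158 160]
219 [158 160 161 150 140 136 136 137 138 147 163 162 160 158 160]
223 [158 158 161 160 144 130 133 132 136 146 161 162 160 158 157]
227 [160 160 160 156 158 160 163 161 162 161 160 161 158 161 159]
231 [158 157 163 158 158 161 162 161 162 160 162 160 157 158 156]
235 [156 158 160 159 158 158 161 159 158 156 161 159 160 155 158]
239 [156 156 159 158 157 158 159 160 153 153 155 157 155 149 150]
243 [213 215 223 222 210 163 148 146 145 143 134 136 133 131 127]
247 [142 139 139 141 137 130 113 108 104 100  99  94  93  94 119]
251 [142 136 120 121 119 120 112  90  87  85  86  84  88  87  97]
```

View pics/enh.png

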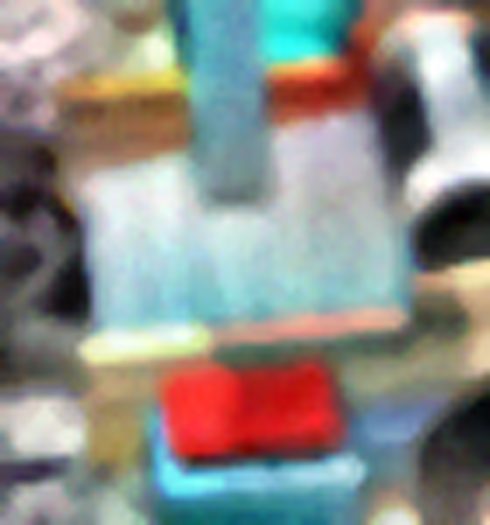

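One finger end shows near row 225, which doesn't fit both the reported height and the opening. I'll change the opening and watch the fingertip to tell which is off.

>>> move_arm([
  [0,0,0,0],
  [0,0,0,0],
  [0,0,0,0],
  [0,0,0,0],
  [0,0,0,0],
  [0,0,0,0],
], grip=0.2)

```text
time_s: 5.52
ee_pos: [0.4177, 0.0034, 0.0698]
eef_rot: [-3.142, 0.0, -0.039]
force: [-0.2, 0.0, -1.0]
grip_width: 0.0196
grip_force: 0.0
```

```bash
python3 - <<'E'
import cv2,numpy as np
from station import cams,telemetry
im=cams.camera("side"); cv2.imwrite("pics/side2.png",im); print(telemetry.get_obs()["grip_width"])
a=cv2.imread("pics/side1.png")
cv2.imwrite("pics/cmp.png",np.hstack([cv2.resize(i[130:270,215:305],None,fx=4.2,fy=4.2,interpolation=cv2.INTER_CUBIC) for i in(a,im)]))
E
```

```text
0.018671250669673952
```

View pics/cmp.png

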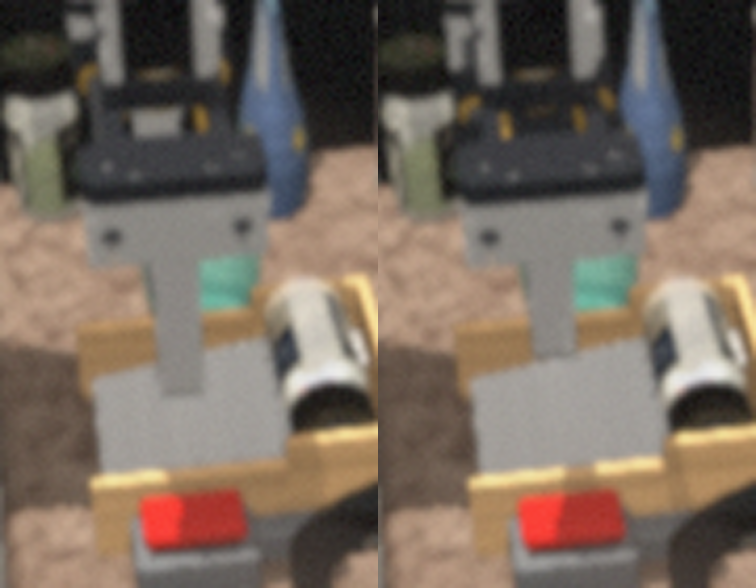

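The opening behaves as reported, and the visible finger is the near one. It appears about 35 mm higher than the telemetry says, so I'll check the calibration against objects of known height.

```bash
python3 - <<'E'
from h import *
from station import nets,telemetry
f=lambda x,y:(140+x/2.6,40+y/2.6)
print("redjar",at_z("side",f(473,481),0),at_z("side",f(475,377),.106), "top",at_z("top",(271,176),.106))
print("tin",at_z("side",f(470,348),0),at_z("side",f(470,243),.11))
P=[.4177,.0034-.0875,.1665]; print("body edge",proj("side",P), "near tip",proj("side",[.416,-.0386,.07]),proj("side",[.416,-.0386,.105]))
q=telemetry.get_obs()["qpos"]; print(q.round(4))
E
```

```text
redjar [0.56299526 0.06228749 0.        ] [0.55947644 0.05935749 0.106     ] top [0.55318325 0.05892884 0.106     ]
tin [0.60941985 0.26189803 0.        ] [0.60673838 0.26872261 0.11      ]
body edge [[260.20621271 211.94014617]] near tip [[258.48497835 239.09615423]] [[257.53975769 224.22034387]]
[-0.0795  0.1305  1.9874 -0.      1.0238  1.5304]
```

The calibration holds, so I'll approach by touch and image: reopen, go down to a reported 0.048, and look again.

>>> move_arm([
  [0,0,0,0],
  [0,0,0,0],
  [0,0,0,0],
  [0,0,0,0],
  [0,0,0,0],
  [0,0,0,0],
  [0,0,0.011,0],
  [0,0,0.011,0],
  [0,0,0,0],
], grip=0.76)

```text
time_s: 6.7
ee_pos: [0.417, 0.0035, 0.0467]
eef_rot: [-3.142, 0.002, -0.039]
force: [0.6, -0.3, 0.7]
grip_width: 0.0711
grip_force: 0.0
```

```bash
python3 - <<'E'
import cv2,numpy as np
from h import *
from station import telemetry
im=cams.camera("side"); cv2.imwrite("pics/side3.png",im); o=telemetry.get_obs();print(o["ee_pos"],o["force"])
x0,y0,S=215,150,5
a=cv2.resize(im[y0:y0+115,x0:x0+90],None,fx=S,fy=S,interpolation=cv2.INTER_CUBIC)
p=o["ee_pos"]; yw=o["eef_rot"][2]; ty=np.array([np.sin(yw),-np.cos(yw),0])
for s in(1,-1):
    q=(proj("side",p+ty*s*.042)[0]-[x0,y0]+.5)*S; cv2.circle(a,tuple(q.astype(int)),4,(255,0,255),-1)
cv2.imwrite("pics/n3.png",a)
E
```

```text
[0.41735091 0.00344544 0.04730826] [-0.44674713  0.12766486  0.70225978]
```

View pics/n3.png

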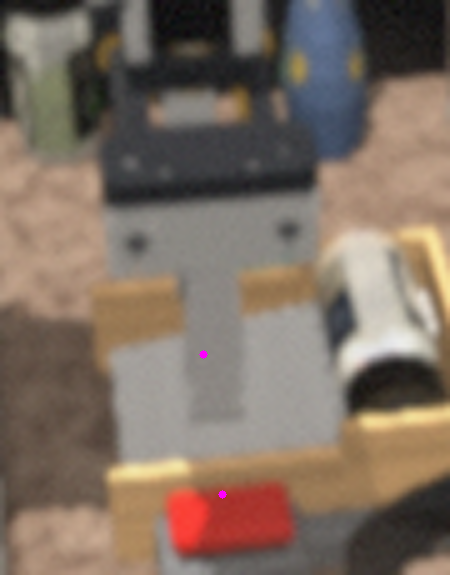

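The visible tip is at about row 234 and moves as expected, still above the button. I'll keep going down slowly and watch the force.

>>> move_arm([
  [0,0,0.003,0],
  [0,0,0.003,0],
  [0,0,0.003,0],
  [0,0,0.002,0],
  [0,0,0,0],
  [0,0,0,0],
])

```text
time_s: 7.5
ee_pos: [0.4178, 0.0034, 0.0369]
eef_rot: [3.142, -0.0, -0.039]
force: [0.3, -0.3, -0.2]
grip_width: 0.0716
grip_force: 0.0
```

```bash
python3 - <<'E'
from station import telemetry,cams,nets
o=telemetry.get_obs();print(o["ee_pos"],o["force"],o["moment"]); 
import cv2; cv2.imwrite("pics/side4.png",cams.camera("side"))
print(nets.mark_of("side","jar_center")[:1],nets.mark_of("side","ejector_top")[:1])
E
```

```text
[0.41776252 0.00343137 0.03691384] [ 0.33979213 -0.27405446 -0.2329895 ] [ 0.02291675  0.00709271 -0.03229643]
[{'centre': [292.3, 215.1], 'conf': 0.97}] [{'centre': [261.6, 250.9], 'conf': 0.66}]
```

>>> move_arm([
  [0,0,0.003,0],
  [0,0,0.003,0],
  [0,0,0.003,0],
  [0,0,0,0],
])

```text
time_s: 8.15
ee_pos: [0.4175, 0.0035, 0.0276]
eef_rot: [-3.142, 0.001, -0.039]
force: [0.6, -0.6, 0.2]
grip_width: 0.0713
grip_force: 0.0
```

>>> move_arm([
  [0,0,0.002,0],
  [0,0,0.002,0],
  [0,0,0.002,0],
  [0,0,0.002,0],
  [0,0,0,0],
])

```text
time_s: 8.78
ee_pos: [0.4176, 0.0034, 0.0197]
eef_rot: [-3.142, 0.0, -0.039]
force: [0.5, -0.1, 0.0]
grip_width: 0.0715
grip_force: 0.0
```

```bash
python3 - <<'E'
from station import telemetry,cams
import cv2
o=telemetry.get_obs();print(o["ee_pos"],o["force"],o["moment"]); im=cams.camera("side"); cv2.imwrite("pics/side5.png",im)
t=cams.camera("top"); cv2.imwrite("pics/top5.png",t)
x0,y0,S=215,150,5
import numpy as np
a=cv2.resize(im[y0:y0+115,x0:x0+80],None,fx=S,fy=S,interpolation=cv2.INTER_CUBIC)
b=cv2.resize(t[185:300,240:320],None,fx=S,fy=S,interpolation=cv2.INTER_CUBIC)
cv2.imwrite("pics/n5.png",np.hstack([a,b]))
E
```

```text
[0.41760139 0.00344132 0.01969019] [ 0.50530117 -0.14577727  0.0211522 ] [ 0.01914058 -0.01818793  0.00333164]
```

View pics/n5.png

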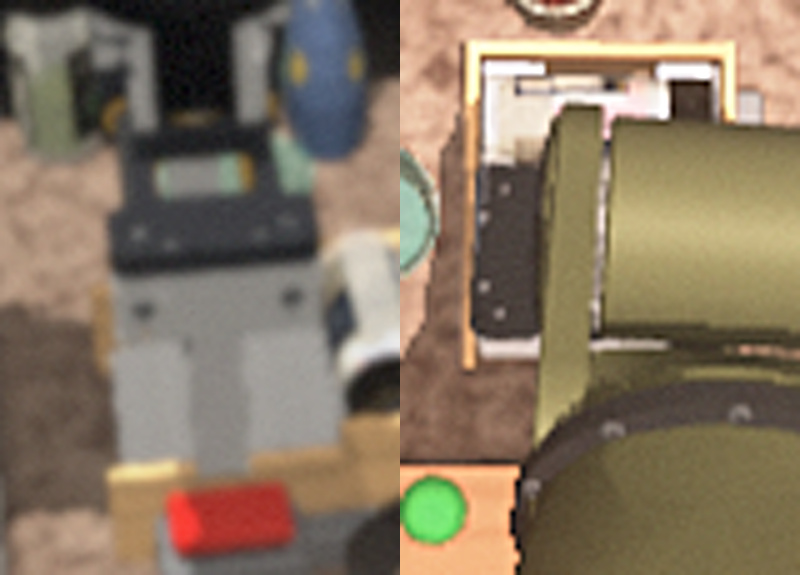

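The finger now hides part of the near cheek's top edge and its tip is just above the button, at about (216,472). So only the height reading is off, and I'll continue by feel.

>>> move_arm([
  [0,0,0.003,0],
  [0,0,0.003,0],
  [0,0,0.002,0],
  [0,0,0,0],
])

```text
time_s: 9.38
ee_pos: [0.4176, 0.0034, 0.0117]
eef_rot: [-3.142, 0.0, -0.039]
force: [0.2, -0.0, 0.7]
grip_width: 0.0716
grip_force: 0.0
```

>>> move_arm([
  [0,0,0.002,0],
  [0,0,0.002,0],
  [0,0,0.002,0],
  [0,0,0,0],
])

```text
time_s: 9.88
ee_pos: [0.4177, 0.0034, 0.0059]
eef_rot: [3.142, 0.0, -0.039]
force: [-1.2, 0.0, 4.5]
grip_width: 0.0715
grip_force: 1.7
```

Contact, with 4.5 N upward. I'll look at the image, then press further.

```bash
python3 - <<'E'
from station import telemetry,cams,nets
import cv2,numpy as np
o=telemetry.get_obs();print(o["ee_pos"],o["force"],o["moment"]); im=cams.camera("side"); cv2.imwrite("pics/side6.png",im)
print(nets.mark_of("side","jar_center")[:1])
m=(im[...,2]>130)&(im[...,1]<90)&(im[...,0]<90)
for f in("side0","side1","side5","side6"):
    i=cv2.imread(f"pics/{f}.png").astype(int)[235:275,240:285]; m=(i[...,2]>120)&(i[...,2]>2*i[...,1]); ys,xs=np.nonzero(m); print(f,m.sum(),ys.min()+235,ys.max()+235,xs.min()+240,xs.max()+240)
E
```

```text
[0.41771411 0.00340763 0.00585459] [-1.21768512  0.01359873  4.49428602] [-0.09801623  0.17328718 -0.01913886]
[{'centre': [289.3, 216.9], 'conf': 0.69}]
side0 297 246 260 248 273
side1 292 247 260 248 273
side5 282 247 260 248 273
side6 250 247 260 248 273
```

>>> move_arm([
  [0,0,0.002,0],
  [0,0,0.002,0],
  [0,0,0,0],
])

```text
time_s: 10.35
ee_pos: [0.4178, 0.0034, 0.0019]
eef_rot: [-3.142, -0.0, -0.039]
force: [-2.4, 0.8, 6.4]
grip_width: 0.0714
grip_force: 2.9
```

```bash
python3 - <<'E'
from station import telemetry,cams,nets
import cv2
o=telemetry.get_obs();print(o["ee_pos"],o["force"],o["moment"]); im=cams.camera("side"); cv2.imwrite("pics/side7.png",im)
print(nets.mark_of("side","jar_center")[:1])
E
```

```text
[0.41777584 0.00342789 0.00187202] [-2.43433113  0.77586594  6.39758048] [-0.12988695  0.28506671 -0.0509895 ]
[{'centre': [285.3, 215.8], 'conf': 0.78}]
```

>>> move_arm([
  [0,0,0.002,0],
  [0,0,0.001,0],
  [0,0,0,0],
  [0,0,0,0],
])

```text
time_s: 10.95
ee_pos: [0.4178, 0.0034, -0.001]
eef_rot: [3.142, -0.0, -0.039]
force: [-0.8, 0.0, 5.1]
grip_width: 0.0715
grip_force: 2.8
```

```bash
python3 - <<'E'
from station import telemetry,cams,nets
from h import *
import cv2
o=telemetry.get_obs();print(o["ee_pos"],o["force"],o["moment"]); im=cams.camera("side"); cv2.imwrite("pics/side8.png",im)
print(nets.mark_of("side","jar_center")[:1],nets.search_frame("side","jar")[:1])
t=cams.camera("top"); cv2.imwrite("pics/top8.png",t); print(nets.mark_of("top","jar_center")[:1])
v=[.4911,.0397,-.0386]
for x in(0,-.02,-.043): print(x,proj("side",w(v,(x,0,.047))),proj("top",w(v,(x,0,.047))))
a=cv2.resize(im[175:275,215:315],None,fx=4,fy=4,interpolation=cv2.INTER_CUBIC)
b=cv2.resize(t[175:275,230:330],None,fx=4,fy=4,interpolation=cv2.INTER_CUBIC); cv2.imwrite("pics/n8.png",np.hstack([a,b]))
E
```

```text
[ 0.41776414  0.00343929 -0.00104476] [-0.75286406  0.00906897  5.13536953] [-0.11814469  0.33211967 -0.08979053]
[{'centre': [281.0, 171.7], 'conf': 0.39}] [{'extent': [265.2, 221.9, 286.0, 237.9], 'conf': 0.72}]
[]
0 [[290.98814646 218.12947526]] [[279.98237578 207.55706706]]
-0.02 [[281.19521129 219.04858761]] [[279.76577771 216.19954649]]
-0.043 [[269.87619767 220.11092949]] [[279.51534703 226.19198096]]
```

Now the last look.

View pics/n8.png

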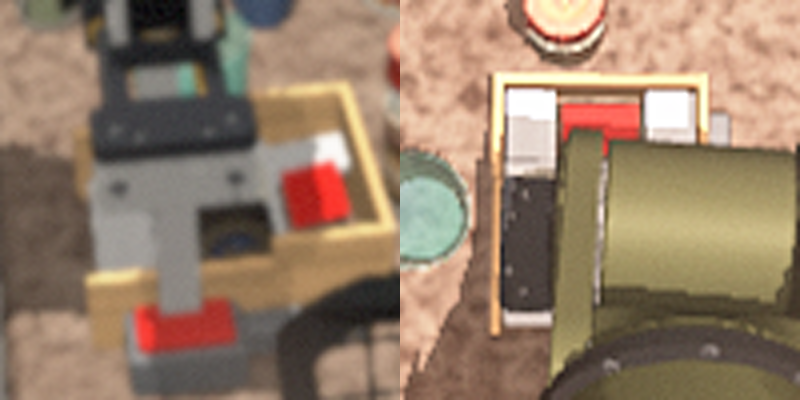

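The jar (black cap at about (235,230)) has popped out and rests behind the lane finger. The red kicker is raised and the finger is on the button. I'll press a little deeper for margin and check that it's settled.

>>> move_arm([
  [0,0,0.001,0],
  [0,0,0,0],
  [0,0,0,0],
  [0,0,0,0],
  [0,0,0,0],
])

```text
time_s: 11.82
ee_pos: [0.4178, 0.0034, -0.002]
eef_rot: [3.142, -0.0, -0.039]
force: [-2.0, 0.5, 5.7]
grip_width: 0.0715
grip_force: 3.0
```

```bash
python3 - <<'E'
from station import telemetry,cams
import numpy as np,cv2
F=[]
for i in range(8):
    im=cams.camera("side"); o=telemetry.get_obs(); F.append(np.r_[o["force"],o["grip_force"],o["ee_pos"][2]])
print(np.round(F,2)[::3],np.mean(F,0).round(3)); a=cv2.imread("pics/side8.png")
d=np.abs(im.astype(int)-a).max(2)[215:245,262:290]; print(d.mean(),d.max())
E
```

```text
[[-1.22  0.55  6.78  2.98 -0.  ]
 [-1.75  0.1   5.35  2.98 -0.  ]
 [-2.15  0.08  5.78  2.98 -0.  ]] [-1.596e+00  2.690e-01  5.689e+00  2.978e+00 -2.000e-03]
4.226190476190476 23
```

The mean force of 5.7 N puts the button about 9 mm down, and the jar is still.

```bash
python3 -c "
from station import hand_in
print(hand_in())"
```

```text
the job is handed in; nothing more can be done
None
```

I handed the job in with the button held about 9 mm down (estimated from the 5.7 N force) and the popped jar resting still on the chute against the lane finger; the hand-in returned no verdict.

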